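Level the pouring table with a wedge

TASK

The hinged plate of the small pouring table is low at the front, so its bubble is at the far end of the vial. Pick up the wedge (not the flat packer bar) and push it gently, thin end first, under the plate's front screw foot until the bubble stands centred between the two lines. Leave the wedge lying there carrying the plate, let go, and do not touch the table or its plate with the robot, force anything or move the other things.

Things in the scene. Friction and masses are not known exactly. Their poses are not given: they have to be found in the camera images.
- platform: pouring table: grey frame fixed to the bench, 190 x 170 mm, with a bare aluminium plate 185 x 148 x 8 mm on it. Origin on the bench under the plate's middle; x points from the plate's front edge (towards the robot) to its hinge at the back, y to the left, z up. Hinge line at x = +75, z = 28 mm. Two rubber rest studs under the plate at x = -14, y = +-64 mm. Push the wedge in along +x, y = 0
- front_edge (a point): middle of the hinged plate's front edge (platform x = -90 mm). Level, the plate's underside is 28 mm and its top 36 mm above the bench. At the start it rests with its front 0.05 rad low; it can rise to 0.02 rad past level, where it meets a hard stop. Pushing the wedge in needs about 2 to 10 N; 20 N between wedge and table is too much
- foot_axis (a point): point on the plate's top on the axis of the screw foot (platform x = -75, y = 0): a steel screw, knurled head above the plate, round rubber tip of 14 mm diameter below. Its setting is unknown: at rest the tip stands 3 to 12 mm above the bench, and about 7.5 mm higher when level. It does not turn or slide in its thread
- bubble (a joint): position (m) of the white bubble, 16 mm long, in the green vial on the plate's middle: 0 = centred between the two black lines (22 mm apart), positive = towards the hinge (front too low), negative = towards the front edge (front too high). It moves about 3.2 mm per mm of lift at the foot; at the start +0.024
- wedge: loose grey plastic wedge, 160 mm long, 30 mm wide, 0.08 kg. Origin on its underside at mid-length; x points to the thin end. Thin end at x = +80 mm, 2 mm thick; from there the top slopes up to 24 mm at x = -15 mm; behind that (x = -16 to -80 mm) a 26 mm high, 30 mm wide grip block. It does not slip back out under the plate's load
- packer: loose flat grey packer bar, 160 x 30 x 26 mm without slope, origin on its underside at mid-length; leave it where it lies. Wedge and packer may lie in either of two places, right or left of the table
- dish: covered culture dish, 58 mm diameter, 14 mm high, standing beside the table; bystander
- filter_cube: black filter cube, 37 x 34 x 40 mm; bystander
- tally: round hand tally counter, 52 x 56 x 20 mm; bystander
Mind the look-alikes: they are no part of the job. Leave any green or purple look-alike of the wedge alone.

How it is judged:
On the way:
1. the wedge's thin end is under the foot and takes the plate's weight while the front is still low (contact force between wedge and platform above 0.3 N and value of joint bubble above 0.003 m), for 0.05 s.
At the end, for the whole second after the job is handed in: The bubble is within 2.5 mm of the middle (between the lines), the plate's foot rests on the wedge (more than 0.5 N), and the wedge lies flat on the bench, right way up (within 0.06 rad and 4 mm) and at rest (value of joint bubble between -0.0025 and 0.0025 m and contact force between wedge and platform above 0.5 N and angle between wedge's own z axis and vertical below 0.06 rad and height (world z) of wedge below 0.004 m and linear speed of wedge below 0.01 m/s); the robot touches nothing.
It fails at once if more than 20 N between the wedge and the table (contact force between wedge and platform above 20 N).
It fails at once if the robot presses on the table, its plate or its foot with more than 3 N (contact force between the arm and platform above 3 N).
It fails at once if the fingers press on the table, its plate or its foot with more than 3 N (contact force between the fingers and platform above 3 N).
It fails at once if the packer touches the table (contact force between packer and platform above 0.5 N).
It fails at once if another thing is moved by more than 30 mm (distance of any of packer, dish, filter_cube, tally from where it was at the start of the episode above 0.03 m).
It also fails if it takes over 54 s, if anything falls off the work surface, if the arm or the gripper's body presses on something with over 40 N, if the wrist force passes 120 N, or if a joint passes its speed limit or range.

ROBOT

A 6-joint arm with a two-finger parallel gripper is mounted at the origin on a cart in front of the work surface, level with it; the furniture and walls round the work are solid. World frame = base frame: x ahead of the robot, y to its left, z up, the work surface at z = 0. Lengths are in m, angles in rad, forces in N, time in s.
With the tool pointing down it reaches from about 0.25 to 0.725 m from the base axis. Payload 4 kg.
Tool frame: the origin (TCP) lies midway between the tips of the shut fingers; the grasp point (between the pads) lies 19 mm behind it (bot.grip_point_offset is the distance from the TCP to the grasp point, in m); z points along the fingers, y is the line along which they close (so a half turn about z gives the same grasp; the last joint's range is limited). The gripper opens to 85 mm and grips with 20 to 120 N. Pads are 22 mm wide; open, the fingers measure 114 mm over their backs; the gripper's body (76 mm by 85 mm) begins 54 mm behind the grasp point. The pads swing forward as they close: fully open they stand 13 mm farther back than shut.
Start: joints at [1.165, 0.241, 0.005, 1.335, 0, 1.571], TCP at [0.197, 0.459, 0.231] pointing down, gripper open.
Joint ranges: [-2.72, 2.72], [-1.05, 1.87], [-1.09, 1.28], [-1.99, 2.15], [-1.42, 1.44], [-3.14, 3.14]. Speed limits (rad/s): [2.79, 2.79, 3.14, 3.14, 3.14, 3.14].

INTERFACE

Orientations are given as a unit quaternion [x, y, z, w].
In Python, from workcell import bot gives the robot as it stands.
- The arm moves only by the tool step_arm, never from a script. Its argument "targets" is text: rows parted by semicolons, each of 7 numbers parted by spaces: the opening, from -1 (shut) to 1 (fully open), so that 0 is half open, then the shift along the world's x, y, z normalised to -1 to 1, where 1 is 0.5 m, then the turn, a rotation vector about the world's x, y, z normalised to -1 to 1, where 1 is pi/4 rad. In form: gripper x y z wx wy wz; .... A call has 1 to 10 rows; each row is the pose to reach, as a shift and turn from the pose commanded when the call began; what a row does not reach only later rows make up. A row lasts 1/12 s, in which the tool goes at most 41.7 mm and 7.16 degrees, less where a joint would pass 70% of its speed; a pose out of reach is approached as far as the arm can. A call with a number of a shift or a turn outside -1 to 1 is refused whole. A call with a gripper value outside its range is refused whole. The fingers move at their own pace and stop on an object; the grip force is fixed at half the most. Time passes only in rows, so rows that repeat a pose let the fingers close. It gives the time, the measured TCP pose, the force, the opening and the grip force at its end, in the units of the state.
- bot.get_obs(): the state, without advancing time (a new reading comes with each control period).
- bot.camera(name): name is "scene" or "top" or "wrist"; returns the picture (480x640x3 uint8, red, green, blue); there is no depth.
- bot.camera_info(name): a dict with "vertical_fov" (degrees; the focal length in pixels is half the picture's height over the tangent of half this angle, whatever the lens; pixels are square), "cx", "cy" (the principal point, pixels), "D" ([k1, k2, p1, p2, k3] as OpenCV has them; the pictures are not rectified), "pose" (4x4, takes a point from camera to world coordinates). Camera axes: x right, y up, looking along -z (the intrinsics and any distortion apply to the point x, -y, -z); pixel columns grow to the right and rows downward; lengths in m; the calibration is good to about 2 mm. A picture is of the moment at which its call begins: read the wrist's pose just before it. camera_info takes no time and is no camera call; for the wrist camera it gives the pose at the moment of the call.
- bot.job_done(): hands the job in; it is judged then, once.
The state is a dict: "clock": time; "joint_pos": joint angles; "joint_vel": joint speeds; "tau": joint torques, N m; "eef_pos": TCP position; "tool_rot": TCP orientation; "ft_force": force on the tool from outside, world axes, zero at the start; "ft_torque": the same for the moment, N m; "grip_width": finger opening in m; "grasp_force": force on a finger pad.
Only numpy, scipy, OpenCV 4.12 (cv2) and the standard library are available. Lean on these libraries where they do the work, as an engineer would, in place of code of your own. Each camera call takes 0.05 s, during which the arm holds its last target. There are 200 camera calls.

## Working session

There is one attempt and no reset: what is moved stays moved. The work goes in short steps, Python scripts to look and compute and a tool call to move; the robot and the scene stay as the last step left them, time stands still between calls to the robot, and variables do not carry over. Pictures are saved under pics/ and viewed, at most 10 in all, crops included, and the job is handed in when it is done.

Besides the shell and the picture viewer there is one more tool, called after ">>>" by a JSON object that holds its "method" and its "body", one argument or row to a line. step_arm: Moves the arm, as the interface text tells. Scaled input: -1 to 1 covers 0.5 m each way for a shift and pi/4 rad each way for a turn. Its arguments: {"type":"object","properties":{"targets":{"type":"string"}},"required":["targets"]}

```bash
mkdir -p pics; ls; cat > h.py <<'E'
import numpy as np, cv2
from workcell import bot
def K(name):
    i=bot.camera_info(name); f=240/np.tan(np.radians(i["vertical_fov"])/2)
    return np.array([[f,0,i["cx"]],[0,f,i["cy"]],[0,0,1]]),np.array(i["D"],float),np.array(i["pose"])
def ray(name,uv,cal=None):
    k,D,P=cal or K(name)
    p=cv2.undistortPoints(np.array(uv,float).reshape(-1,1,2),k,D).reshape(-1,2)
    d=np.c_[p[:,0],-p[:,1],-np.ones(len(p))]@P[:3,:3].T
    return P[:3,3],d
def onplane(name,uv,z,cal=None):
    o,d=ray(name,uv,cal); return o+d*((z-o[2])/d[:,2])[:,None]
def proj(name,X,cal=None):
    k,D,P=cal or K(name)
    c=(np.atleast_2d(X)-P[:3,3])@P[:3,:3]; c=c*[1,-1,-1]
    return cv2.projectPoints(c,np.zeros(3),np.zeros(3),k,D)[0].reshape(-1,2)
def snap(name,fn):
    im=bot.camera(name)[:,:,::-1].copy(); cv2.imwrite("pics/"+fn,im); return im
E
python3 - <<'E'
from h import *
for n in ("top","scene"): 
    snap(n,n+"0.png"); k,D,P=K(n); print(n,k[0,0],k[:2,2],D,P.round(3).tolist())
print(bot.get_obs())
E
```

```text
pics
top 496.21297180079785 [320.19927897 237.40376851] [-0.00894352  0.          0.          0.          0.        ] [[0.028, 0.993, -0.113, 0.439], [-1.0, 0.027, -0.01, 0.112], [-0.007, 0.114, 0.993, 1.184], [0.0, 0.0, 0.0, 1.0]]
scene 457.31833052700784 [310.04263185 238.54583434] [-0.03693872  0.          0.          0.          0.        ] [[-0.89, 0.279, -0.361, 0.168], [-0.456, -0.562, 0.69, 0.886], [-0.01, 0.779, 0.627, 0.727], [0.0, 0.0, 0.0, 1.0]]
{'clock': 0.1, 'joint_pos': array([1.16501011e+00, 2.41363222e-01, 3.84040521e-03, 1.33518973e+00,
       3.84258398e-05, 1.57079409e+00]), 'joint_vel': array([ 1.03300982e-03, -2.32688976e-03,  2.16360699e-03,  7.15448244e-04,
        1.80498778e-04,  6.49289742e-05]), 'tau': array([ 3.71510669e-04, -3.73137510e+01,  2.53009951e+01,  1.08607707e-02,
        5.06574895e-05,  4.02016724e-06]), 'eef_pos': array([0.19713455, 0.45887622, 0.23048212]), 'tool_rot': array([ 2.01502761e-01,  9.79487478e-01, -9.34582933e-04, -2.11882313e-04]), 'ft_force': array([-0.01817978, -1.1096588 , -0.8929546 ]), 'ft_torque': array([ 0.06461148, -0.04034889,  0.00573834]), 'grasp_force': 0.0, 'grip_width': 0.08497219419052038}
```

View pics/top0.png

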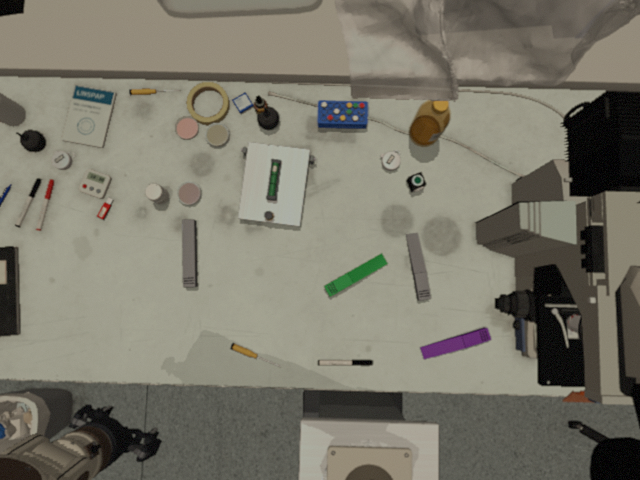

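View pics/scene0.png

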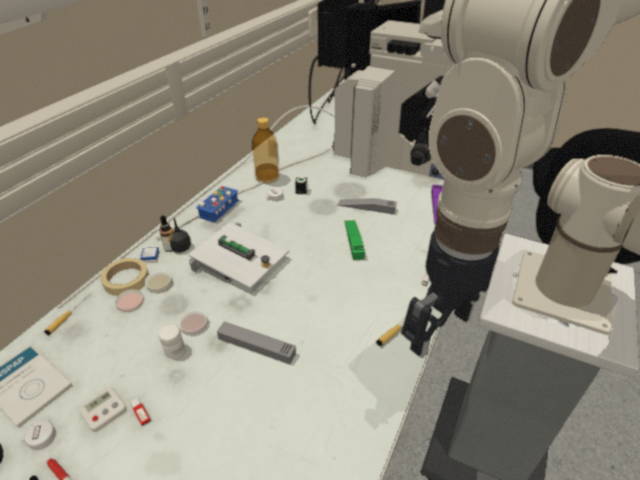

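The top view shows the table at about (275,185), its screw head at (269,216), and grey bars at (190,253) and (418,267). In the scene view the bars are at (255,342) and (367,205). I'll zoom in to tell the wedge from the packer.

```bash
python3 - <<'E'
from h import *
s=cv2.imread("pics/scene0.png"); t=cv2.imread("pics/top0.png")
r=lambda im,a,b,c,d: cv2.resize(im[b:d,a:c],(400,300),interpolation=cv2.INTER_CUBIC)
cv2.imwrite("pics/z.png",np.vstack([np.hstack([r(s,205,305,305,380),r(s,320,170,420,245)]),np.hstack([r(t,225,135,345,225+0),r(t,365,225,475,307)])]))
def bar(im,name,box,z):
    a,b,c,d=box; hsv=cv2.cvtColor(im,cv2.COLOR_BGR2HSV); m=np.zeros(im.shape[:2],np.uint8)
    m[b:d,a:c]=((hsv[b:d,a:c,2]<165)&(hsv[b:d,a:c,1]<60))*255
    cs,_=cv2.findContours(m,0,2); c=max(cs,key=cv2.contourArea); R=cv2.minAreaRect(c)
    B=cv2.boxPoints(R); W=onplane(name,B,z); print(name,R,'\n',W.round(4).tolist()); print([round(float(np.linalg.norm(W[i]-W[i-1])),4) for i in range(4)])
bar(t,"top",(175,210,205,295),.026); bar(t,"top",(398,225,440,308),.02)
# plate corners
hsv=cv2.cvtColor(t,cv2.COLOR_BGR2HSV); m=np.zeros(t.shape[:2],np.uint8)
print(t[170,255],t[170,235],t[216,269],t[180,273],t[200,325])
E
```

```text
top ((189.5, 252.0), (84.0, 29.0), 90.0) 
 [[0.6275, 0.4697, 0.026], [0.6293, 0.4008, 0.026], [0.4319, 0.39, 0.026], [0.43, 0.4575, 0.026]]
[0.1979, 0.0689, 0.1977, 0.0676]
top ((418.5, 266.0), (81.99998474121094, 40.99999237060547), 90.0) 
 [[0.6068, -0.0591, 0.02], [0.6095, -0.156, 0.02], [0.4174, -0.1562, 0.02], [0.4147, -0.0612, 0.02]]
[0.1922, 0.0969, 0.1921, 0.0951]
[158 172 172] [133 149 151] [62 67 70] [ 61 100  60] [140 156 157]
```

View pics/z.png

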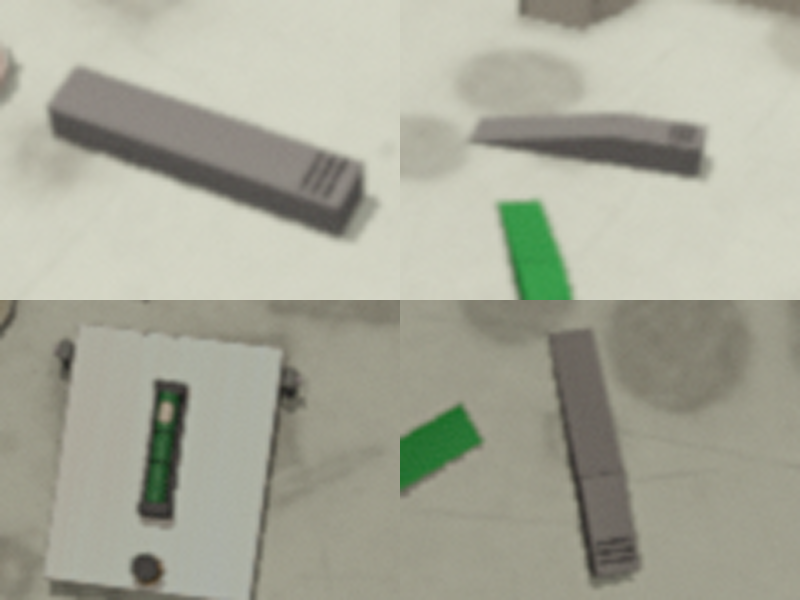

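Right bar is the wedge: its top slopes, with the thin end at about (409,236) in the top view, away from the robot. The left bar is flat, so it's the packer. Next I'll measure more precisely.

```bash
cat > meas.py <<'E'
from h import *
t=cv2.imread("pics/top0.png"); hsv=cv2.cvtColor(t,cv2.COLOR_BGR2HSV)
def blob(m,box):
    a,b,c,d=box; M=np.zeros(m.shape,np.uint8); M[b:d,a:c]=m[b:d,a:c]*255
    cs,_=cv2.findContours(M,0,cv2.CHAIN_APPROX_NONE); return max(cs,key=cv2.contourArea)
for box in ((175,210,205,295),(398,225,440,308)):
    c=blob((hsv[...,2]<128),box); R=cv2.minAreaRect(c); print(R,cv2.boxPoints(R).round(1).tolist(), cv2.approxPolyDP(c,3,True).reshape(-1,2).tolist())
    W=onplane("top",cv2.boxPoints(R),.02); print(W[:,:2].round(4).tolist())
# plate: brightness above bench near
c=blob((cv2.GaussianBlur(t,(3,3),0)[...,0]>=146),(225,135,325,235)); c=cv2.convexHull(c)
R=cv2.minAreaRect(c); B=cv2.boxPoints(R); print(R,B.round(1).tolist())
W=onplane("top",B,.032); print(W[:,:2].round(4).tolist(),[round(float(np.linalg.norm(W[i]-W[i-1])),4) for i in range(4)])
k=blob(hsv[...,2]<110,(258,207,281,224)); M=cv2.moments(k); uv=[M['m10']/M['m00'],M['m01']/M['m00']]; print(uv,onplane("top",[uv],.036)[0])
g=blob((hsv[...,2]<115),(260,150,288,205)); R=cv2.minAreaRect(g); print(R); print(onplane("top",cv2.boxPoints(R),.045).round(4).tolist())
E
python3 meas.py
```

```text
((187.59033203125, 254.0646514892578), (72.22661590576172, 20.01727867126465), 88.72696685791016) [[176.8000030517578, 218.1999969482422], [196.8000030517578, 217.6999969482422], [198.39999389648438, 289.8999938964844], [178.39999389648438, 290.3999938964844]] [[185, 218], [177, 228], [182, 228], [182, 281], [188, 290], [196, 290], [196, 220]]
[[0.6089, 0.4661], [0.6112, 0.4184], [0.4409, 0.405], [0.4385, 0.4519]]
((417.54278564453125, 266.7225341796875), (70.9688491821289, 14.994482040405273), 79.11447143554688) [[403.5, 233.3000030517578], [418.20001220703125, 230.5], [431.6000061035156, 300.20001220703125], [416.8999938964844, 303.0]] [[405, 233], [417, 302], [426, 301], [430, 294], [418, 236]]
[[0.5874, -0.0723], [0.5951, -0.1069], [0.4327, -0.1391], [0.4252, -0.1049]]
((273.2627868652344, 183.29212951660156), (60.92457962036133, 76.31974029541016), 7.539444446563721) [[238.10000610351562, 217.10000610351562], [248.10000610351562, 141.5], [308.5, 149.5], [298.5, 225.10000610351562]]
[[0.6136, 0.3181], [0.7971, 0.3028], [0.7812, 0.1578], [0.5985, 0.1756]] [0.1434, 0.1842, 0.146, 0.1836]
[268.63836477987417, 215.41509433962264] [0.61893595 0.24592536 0.036     ]
((273.3643798828125, 179.67605590820312), (10.42966365814209, 41.68666076660156), 7.352379322052002)
[[0.6544, 0.2536, 0.045], [0.7536, 0.2451, 0.045], [0.751, 0.2206, 0.045], [0.6519, 0.2294, 0.045]]
```

```bash
python3 - <<'E'
from h import *
a=onplane("top",[[406,234.8],[417.5,233.2]],.002); b=onplane("top",[[419.2,300.7],[430,298.5]],.026)
A,B=a.mean(0),b.mean(0); d=(A-B)[:2]; print(A,B,np.linalg.norm(d),np.linalg.norm(a[0]-a[1]),np.linalg.norm(b[0]-b[1]),np.arctan2(d[1],d[0]))
print("grip",B[:2]+d/np.linalg.norm(d)*.03)
E
```

```text
[ 0.58856592 -0.09494142  0.002     ] [ 0.4335097  -0.12157339  0.026     ] 0.15732671171198018 0.02788388138862022 0.025579531287078957 0.17009718592754303
grip [ 0.46307675 -0.11649505]
```

>>> {"method": "step_arm", "body": {
  "targets": "1 0.1 -0.1 0 0 0 0.1; 1 0.1 -0.2 0 0 0 0.2; 1 0.2 -0.3 0 0 0 0.3; 1 0.3 -0.4 0 0 0 0.4; 1 0.35 -0.5 0 0 0 0.5; 1 0.4 -0.6 0 0 0 0.6; 1 0.4 -0.65 0 0 0 0.7; 1 0.4 -0.7 0 0 0 0.72; 1 0.4 -0.75 0 0 0 0.72; 1 0.4 -0.8 0 0 0 0.72"
}}

```text
clock: 0.93
eef_pos: [0.3902, 0.0966, 0.231]
tool_rot: [-0.08, 0.997, -0.0, -0.0]
ft_force: [0.3, 0.8, 0.6]
grip_width: 0.0853
grasp_force: 0.0
```

>>> {"method": "step_arm", "body": {
  "targets": "1 0.06 -0.1 -0.02 0 0 0; 1 0.1 -0.2 -0.04 0 0 0; 1 0.14 -0.3 -0.06 0 0 0; 1 0.14 -0.38 -0.06 0 0 0.01; 1 0.14 -0.42 -0.06 0 0 0.01; 1 0.14 -0.42 -0.06 0 0 0.01; 1 0.14 -0.42 -0.06 0 0 0.01"
}}

```text
clock: 1.52
eef_pos: [0.4596, -0.1152, 0.2002]
tool_rot: [-0.081, 0.997, -0.0, -0.001]
ft_force: [0.4, 0.7, 0.3]
grip_width: 0.0854
grasp_force: 0.0
```

```bash
python3 - <<'E'
from h import *
o=bot.get_obs(); print(o["eef_pos"],o["tool_rot"],o["joint_pos"].round(3)); im=snap("wrist","w1.png"); k,D,P=K("wrist"); np.savez("w1cal.npz",k=k,D=D,P=P); print(P.round(3).tolist())
E
```

```text
[ 0.45960713 -0.11517584  0.20023194] [-8.06746126e-02  9.96740150e-01 -3.20466017e-04 -7.60630002e-04] [-2.450e-01  2.070e-01 -1.210e-01  1.244e+00 -1.000e-03 -4.060e-01]
[[-0.163, -0.938, -0.305, 0.381], [0.987, -0.154, -0.052, -0.126], [0.002, -0.31, 0.951, 0.343], [0.0, 0.0, 0.0, 1.0]]
```

View pics/w1.png

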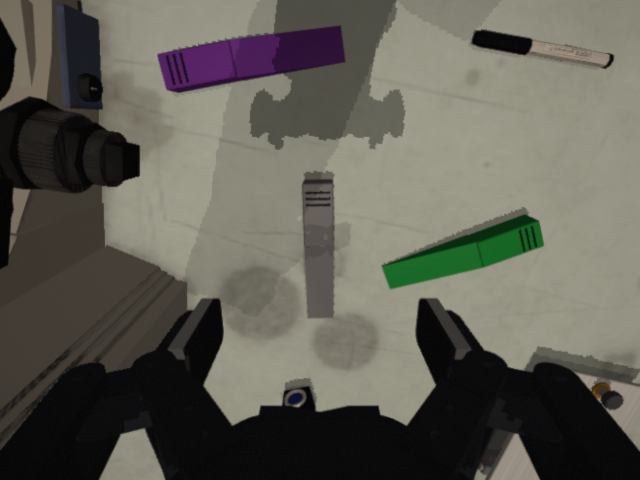

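Wrist view: the wedge's block rear edge runs (303,182)–(333,182), and its thin end (306,318)–(333,317). The green look-alike stays well clear of the grip spot.

```bash
python3 - <<'E'
from h import *
z=np.load("w1cal.npz"); cal=(z["k"],z["D"],z["P"])
a=onplane("wrist",[[306,318],[333,317]],.002,cal); b=onplane("wrist",[[303,182],[333,182]],.026,cal)
A,B=a.mean(0),b.mean(0); d=(A-B)[:2]; L=np.linalg.norm(d); print(A,B,L,np.linalg.norm(a[0]-a[1]),np.linalg.norm(b[0]-b[1]),np.arctan2(d[1],d[0]))
print("grip",B[:2]+d/L*.032)
# plate foot head with wrist view
print(onplane("wrist",[[612,400]],.04,cal))
E
```

```text
[ 0.58992576 -0.09008454  0.002     ] [ 0.43191107 -0.11765714  0.026     ] 0.16040227613439292 0.031172896625662715 0.028153026100441913 0.17275454160679096
grip [ 0.46343475 -0.11215645]
[[0.62263354 0.25914584 0.04      ]]
```

>>> {"method": "step_arm", "body": {
  "targets": "0.3 0.007 0.002 -0.08 0 0 0.01; 0.3 0.007 0.002 -0.15 0 0 0.01; 0.3 0.007 0.002 -0.22 0 0 0.01; 0.3 0.007 0.002 -0.28 0 0 0.01; 0.3 0.007 0.002 -0.33 0 0 0.01; 0.3 0.007 0.002 -0.36 0 0 0.01; 0.3 0.007 0.002 -0.38 0 0 0.01; 0.3 0.007 0.002 -0.39 0 0 0.01; 0.3 0.007 0.002 -0.39 0 0 0.01"
}}

```text
clock: 2.32
eef_pos: [0.4621, -0.109, 0.0053]
tool_rot: [-0.089, 0.996, 0.001, -0.001]
ft_force: [-0.2, -0.4, 0.6]
grip_width: 0.0554
grasp_force: 0.0
```

>>> {"method": "step_arm", "body": {
  "targets": "-0.3 0 0 0 0 0 0; -0.5 0 0 0 0 0 0; -0.5 0 0 0 0 0 0; -0.5 0 0 0 0 0 0; -0.5 0 0 0 0 0 0; -0.5 0 0 0 0 0 0"
}}

```text
clock: 2.82
eef_pos: [0.4645, -0.1106, 0.0077]
tool_rot: [-0.088, 0.996, -0.0, 0.001]
ft_force: [-0.8, 0.4, 6.5]
grip_width: 0.0287
grasp_force: 59.5
```

>>> {"method": "step_arm", "body": {
  "targets": "-0.5 0 0 0.05 0 0 0; -0.5 0 0 0.12 0 0 0; -0.5 0 0.05 0.18 0 0 -0.05; -0.5 0 0.12 0.18 0 0 -0.1; -0.5 -0.005 0.19 0.18 0 0 -0.15; -0.5 -0.005 0.26 0.18 0 0 -0.2; -0.5 -0.01 0.33 0.18 0 0 -0.25; -0.5 -0.01 0.4 0.18 0 0 -0.3; -0.5 -0.014 0.47 0.18 0 0 -0.337; -0.5 -0.014 0.54 0.18 0 0 -0.337"
}}

```text
clock: 3.65
eef_pos: [0.4554, 0.161, 0.0964]
tool_rot: [0.045, 0.999, -0.0, -0.0]
ft_force: [0.6, -0.9, -1.0]
grip_width: 0.0287
grasp_force: 58.8
```

>>> {"method": "step_arm", "body": {
  "targets": "-0.5 0 0.07 0 0 0 0; -0.5 0 0.14 0 0 0 0; -0.5 0 0.18 0 0 0 0; -0.5 0 0.2 0 0 0 0; -0.5 0 0.2 0 0 0 0; -0.5 0 0.2 0 0 0 0"
}}

```text
clock: 4.15
eef_pos: [0.4558, 0.2588, 0.096]
tool_rot: [0.044, 0.999, -0.001, -0.0]
ft_force: [0.1, -1.0, -0.6]
grip_width: 0.0287
grasp_force: 58.9
```

```bash
python3 - <<'E'
from h import *
o=bot.get_obs(); print(o["eef_pos"],o["tool_rot"],o["joint_pos"].round(3),o["ft_force"],o["grasp_force"],o["grip_width"]); snap("wrist","w2.png"); k,D,P=K("wrist"); np.savez("w2cal.npz",k=k,D=D,P=P); snap("top","t2.png")
E
```

```text
[0.45578683 0.2587968  0.09597684] [ 4.44672396e-02  9.99010533e-01 -6.78732647e-04 -3.98695809e-04] [ 5.170e-01  3.870e-01 -1.600e-01  1.026e+00 -1.000e-03  6.060e-01] [ 0.11921266 -0.98214438 -0.63001487] 58.94155025482178 0.028677082437918645
```

View pics/w2.png

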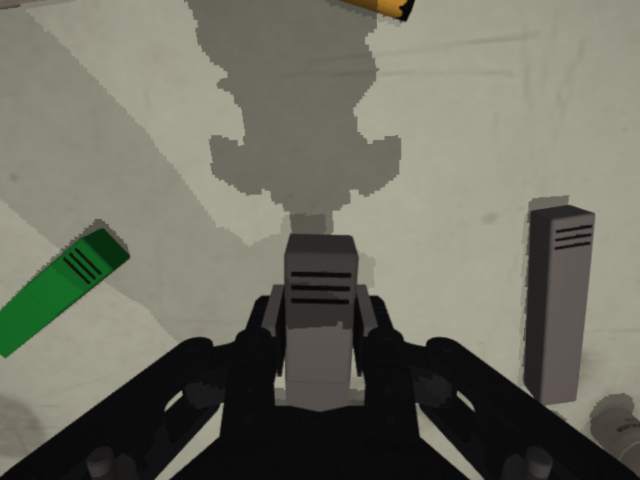

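The wrist view shows the wedge held squarely by its block, rear edge (287,237)–(357,237). I'll check alignment with the foot in the top view.

```bash
python3 - <<'E'
import cv2
t=cv2.imread("pics/t2.png"); cv2.imwrite("pics/t2z.png",cv2.resize(t[140:290,205:345],(560,600),interpolation=cv2.INTER_CUBIC))
E
```

```text
(no output)
```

View pics/t2z.png

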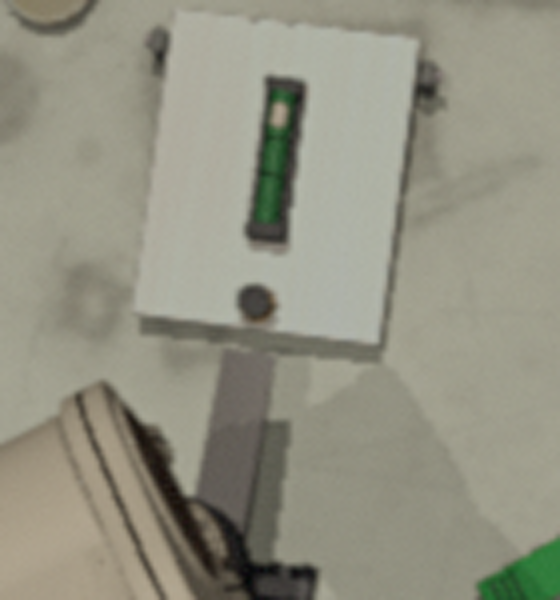

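Zoomed: the thin end is at (222–273,351), the foot's head at (255,302), and the bubble at the far (hinge) end, (280,112).

```bash
python3 - <<'E'
from h import *
f=lambda p:[205+p[0]/4,140+p[1]/4]
T=onplane("top",[f((222,350)),f((273,352))],.09); F=onplane("top",[f((255,302))],.038)[0]
print(T.round(4),T.mean(0),F); u=np.array([np.cos(-.088),np.sin(-.088)]); d=(F-T.mean(0))[:2]; print("along",d@u,"left",d@[-u[1],u[0]])
E
```

```text
[[0.5828 0.2567 0.09  ]
 [0.5825 0.2282 0.09  ]] [0.58263514 0.24243851 0.09      ] [0.61842948 0.24542285 0.038     ]
along 0.03539354406296399 left 0.006118631577445152
```

>>> {"method": "step_arm", "body": {
  "targets": "-0.5 0 0.011 -0.04 0 0 0; -0.5 0 0.011 -0.08 0 0 0; -0.5 0 0.011 -0.12 0 0 0; -0.5 0 0.011 -0.15 0 0 0; -0.5 0 0.011 -0.165 0 0 0; -0.5 0 0.011 -0.172 0 0 0; -0.5 0 0.011 -0.176 0 0 0; -0.5 0 0.011 -0.176 0 0 0; -0.5 0 0.011 -0.176 0 0 0"
}}

```text
clock: 5.0
eef_pos: [0.457, 0.2651, 0.0092]
tool_rot: [0.045, 0.999, 0.0, 0.001]
ft_force: [-0.0, -0.4, 0.3]
grip_width: 0.0287
grasp_force: 59.0
```

```bash
python3 - <<'E'
from h import *
o=bot.get_obs(); print(o["eef_pos"],o["tool_rot"],o["ft_force"],o["ft_torque"],o["grasp_force"])
t=snap("top","t3.png"); cv2.imwrite("pics/t3z.png",cv2.resize(t[140:290,205:345],(560,600),interpolation=cv2.INTER_CUBIC))
E
```

```text
[0.45703497 0.26509167 0.00922635] [4.48884675e-02 9.98991658e-01 4.25518595e-04 7.15284654e-04] [-0.04916884 -0.39881395  0.3218469 ] [-0.02527935  0.01714816  0.01813464] 58.96877110004425
```

View pics/t3z.png

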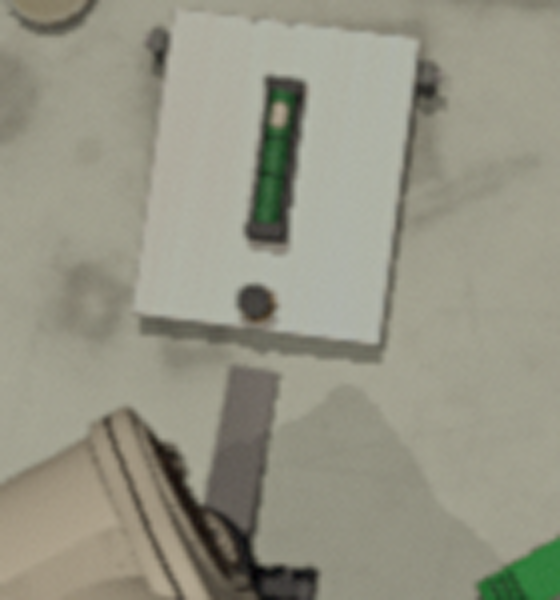

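The thin end is now at (231,366)–(279,372), just in front of the plate and below the foot's head at (255,302).

```bash
python3 - <<'E'
from h import *
f=lambda p:[205+p[0]/4,140+p[1]/4]
T=onplane("top",[f((231,366)),f((279,372))],.003); F=onplane("top",[f((255,302))],.038)[0]
print(T.round(4),T.mean(0),F); u=np.array([np.cos(-.088),np.sin(-.088)]); d=(F-T.mean(0))[:2]; print("along",d@u,"left",d@[-u[1],u[0]])
E
```

```text
[[0.5847 0.2623 0.003 ]
 [0.5819 0.2334 0.003 ]] [0.58327001 0.24787143 0.003     ] [0.61842948 0.24542285 0.038     ]
along 0.03523861761442821 left 0.0006509394859021654
```

>>> {"method": "step_arm", "body": {
  "targets": "-0.5 0 0 -0.001 0 0 0; -0.5 0 0 -0.003 0 0 0; -0.5 0 0 -0.004 0 0 0; -0.5 0 0 -0.004 0 0 0"
}}

```text
clock: 5.38
eef_pos: [0.4569, 0.2654, 0.0077]
tool_rot: [0.045, 0.999, 0.0, 0.001]
ft_force: [-1.8, -0.9, 5.9]
grip_width: 0.0287
grasp_force: 59.7
```

>>> {"method": "step_arm", "body": {
  "targets": "-0.5 0.008 -0.0007 0.001 0 0 0; -0.5 0.016 -0.0014 0.001 0 0 0; -0.5 0.024 -0.0021 0.001 0 0 0; -0.5 0.032 -0.0028 0.001 0 0 0; -0.5 0.040 -0.0035 0.001 0 0 0; -0.5 0.046 -0.004 0.001 0 0 0; -0.5 0.052 -0.0046 0.001 0 0 0; -0.5 0.056 -0.0049 0.001 0 0 0; -0.5 0.056 -0.0049 0.001 0 0 0"
}}

```text
clock: 6.13
eef_pos: [0.4849, 0.263, 0.0077]
tool_rot: [0.045, 0.999, 0.001, 0.0]
ft_force: [-2.6, -0.2, 5.1]
grip_width: 0.0285
grasp_force: 59.8
```

>>> {"method": "step_arm", "body": {
  "targets": "-0.5 0.002 -0.0002 0 0 0 0; -0.5 0.004 -0.0004 0 0 0 0; -0.5 0.006 -0.0005 0 0 0 0; -0.5 0.008 -0.0007 0 0 0 0; -0.5 0.01 -0.0009 0 0 0 0; -0.5 0.012 -0.001 0 0 0 0; -0.5 0.014 -0.0012 0 0 0 0; -0.5 0.016 -0.0014 0 0 0 0"
}}

```text
clock: 6.8
eef_pos: [0.4922, 0.2624, 0.0077]
tool_rot: [0.044, 0.999, 0.001, -0.0]
ft_force: [-2.9, 0.0, 7.1]
grip_width: 0.0288
grasp_force: 60.0
```

```bash
cat > bub.py <<'E'
from h import *
import sys
def bubble(fn):
    t=snap("top",fn); b=t[145:200,258:292].astype(int)
    g=b[...,1]-(b[...,0]+b[...,2])/2
    w=(b[...,2]>130)|(b[...,2]>b[...,0]+8)&(b[...,2]>110)
    M=np.zeros(t.shape[:2],np.uint8)
    u=np.array([10.2,-41.])/42.2  # placeholder
    hsv=cv2.cvtColor(t,cv2.COLOR_BGR2HSV)
    # vial strip axis: bubble region = bright pixels inside vial dark/green bounding rectangle
    M[145:212,255:292]=(hsv[145:212,255:292,2]<115)*255
    c=max(cv2.findContours(M,0,1)[0],key=cv2.contourArea); (cx,cy),(a,bb),ang=cv2.minAreaRect(c)
    R=np.zeros_like(M); cv2.fillConvexPoly(R,cv2.boxPoints(((cx,cy),(a-4,bb-6) if bb>a else (a-6,bb-4),ang)).astype(int),255)
    ys,xs=np.nonzero((R>0)&(hsv[...,1]<75)&(hsv[...,2]>110))
    W=onplane("top",[[cx,cy]],.042)[0]; d=np.array([np.cos(-.088),np.sin(-.088)])
    p=onplane("top",[[xs.mean(),ys.mean()]],.042)[0] if len(xs) else np.full(3,np.nan)
    return (p-W)[:2]@d,len(xs),(cx,cy,a,bb,ang)
if __name__=="__main__":
    print("bubble",bubble(sys.argv[1])); o=bot.get_obs(); print(o["eef_pos"].round(4),o["ft_force"].round(1),o["tool_rot"].round(4),round(o["clock"],2))
E
python3 bub.py t4.png
```

```text
bubble (np.float64(0.028142483035316333), 24, (273.28466796875, 179.7230987548828, 10.418916702270508, 41.5516357421875, 7.125016689300537))
[0.4924 0.2624 0.0077] [-3.6  0.1  6.1] [4.44e-02 9.99e-01 5.00e-04 0.00e+00] 6.85
```

>>> {"method": "step_arm", "body": {
  "targets": "-0.5 0.002 -0.0002 0 0 0 0; -0.5 0.004 -0.0004 0 0 0 0; -0.5 0.006 -0.0005 0 0 0 0; -0.5 0.008 -0.0007 0 0 0 0; -0.5 0.01 -0.0009 0 0 0 0; -0.5 0.012 -0.001 0 0 0 0; -0.5 0.014 -0.0012 0 0 0 0; -0.5 0.016 -0.0014 0 0 0 0; -0.5 0.016 -0.0014 0 0 0 0"
}}

```text
clock: 7.6
eef_pos: [0.5004, 0.2616, 0.0077]
tool_rot: [0.044, 0.999, 0.001, 0.0]
ft_force: [-2.4, 0.2, 5.1]
grip_width: 0.0288
grasp_force: 59.8
```

```bash
python3 bub.py t5.png
```

```text
bubble (np.float64(0.02829084647919819), 24, (273.2769775390625, 179.78463745117188, 10.418916702270508, 41.4276008605957, 7.125016689300537))
[0.5004 0.2616 0.0077] [-3.4  0.4  6. ] [4.45e-02 9.99e-01 5.00e-04 1.00e-04] 7.65
```

>>> {"method": "step_arm", "body": {
  "targets": "-0.5 0.002 -0.0002 0 0 0 0; -0.5 0.004 -0.0004 0 0 0 0; -0.5 0.006 -0.0005 0 0 0 0; -0.5 0.008 -0.0007 0 0 0 0; -0.5 0.01 -0.0009 0 0 0 0; -0.5 0.012 -0.001 0 0 0 0; -0.5 0.014 -0.0012 0 0 0 0; -0.5 0.016 -0.0014 0 0 0 0; -0.5 0.016 -0.0014 0 0 0 0"
}}

```text
clock: 8.4
eef_pos: [0.5057, 0.261, 0.0077]
tool_rot: [0.044, 0.999, 0.0, -0.002]
ft_force: [-9.0, 1.2, 11.6]
grip_width: 0.0286
grasp_force: 60.4
```

```bash
python3 bub.py t6.png
```

```text
bubble (np.float64(0.026543265713757293), 21, (273.3561706542969, 179.73951721191406, 10.42966365814209, 41.55868911743164, 7.352379322052002))
[0.5057 0.2611 0.0077] [-8.7  0.7 11.7] [ 4.39e-02  9.99e-01  5.00e-04 -2.40e-03] 8.45
```

>>> {"method": "step_arm", "body": {
  "targets": "-0.5 0.002 -0.0002 0.001 0 0 0; -0.5 0.004 -0.0004 0.001 0 0 0; -0.5 0.006 -0.0005 0.001 0 0 0; -0.5 0.008 -0.0007 0.001 0 0 0; -0.5 0.008 -0.0007 0.001 0 0 0; -0.5 0.008 -0.0007 0.001 0 0 0"
}}

```text
clock: 8.95
eef_pos: [0.5099, 0.2605, 0.0077]
tool_rot: [0.044, 0.999, 0.0, -0.002]
ft_force: [-8.6, 0.9, 7.7]
grip_width: 0.0289
grasp_force: 60.0
```

```bash
python3 bub.py t7.png
```

```text
bubble (np.float64(0.023465956960654788), 19, (273.3643798828125, 179.67605590820312, 10.42966365814209, 41.43071746826172, 7.352379322052002))
[0.5099 0.2605 0.0077] [-7.5  1.4  7.5] [ 4.41e-02  9.99e-01  3.00e-04 -2.20e-03] 9.0
```

>>> {"method": "step_arm", "body": {
  "targets": "-0.5 0.002 -0.0002 0 0 0 0; -0.5 0.004 -0.0004 0 0 0 0; -0.5 0.006 -0.0005 0 0 0 0; -0.5 0.008 -0.0007 0 0 0 0; -0.5 0.01 -0.0009 0 0 0 0; -0.5 0.012 -0.001 0 0 0 0; -0.5 0.014 -0.0012 0 0 0 0; -0.5 0.016 -0.0014 0 0 0 0; -0.5 0.016 -0.0014 0 0 0 0; -0.5 0.016 -0.0014 0 0 0 0"
}}

```text
clock: 9.83
eef_pos: [0.5179, 0.2598, 0.0077]
tool_rot: [0.044, 0.999, 0.0, -0.002]
ft_force: [-7.7, 1.5, 8.9]
grip_width: 0.0289
grasp_force: 60.0
```

```bash
python3 bub.py t8.png
```

```text
bubble (np.float64(0.01697051687536745), 21, (273.3889465332031, 179.4856719970703, 10.42966365814209, 41.55868911743164, 7.352379322052002))
[0.5179 0.2598 0.0077] [-7.2 -0.3  7.7] [ 4.41e-02  9.99e-01  2.00e-04 -2.20e-03] 9.88
```

>>> {"method": "step_arm", "body": {
  "targets": "-0.5 0.002 -0.0002 0 0 0 0; -0.5 0.004 -0.0004 0 0 0 0; -0.5 0.006 -0.0005 0 0 0 0; -0.5 0.008 -0.0007 0 0 0 0; -0.5 0.01 -0.0009 0 0 0 0; -0.5 0.012 -0.001 0 0 0 0; -0.5 0.014 -0.0012 0 0 0 0; -0.5 0.016 -0.0014 0 0 0 0; -0.5 0.016 -0.0014 0 0 0 0; -0.5 0.016 -0.0014 0 0 0 0"
}}

```text
clock: 10.72
eef_pos: [0.526, 0.2591, 0.0077]
tool_rot: [0.044, 0.999, 0.0, -0.002]
ft_force: [-8.2, 1.6, 8.0]
grip_width: 0.0285
grasp_force: 59.9
```

```bash
python3 bub.py t9.png; python3 - <<'E'
import cv2
t=cv2.imread("pics/t9.png"); cv2.imwrite("pics/t9z.png",cv2.resize(t[145:225,245:305],(450,600),interpolation=cv2.INTER_CUBIC))
E
```

```text
bubble (np.float64(0.01065199608343282), 20, (273.2865905761719, 179.27890014648438, 10.42966365814209, 41.68666076660156, 7.352379322052002))
[0.526  0.2591 0.0077] [-8.3  0.8  8.5] [ 4.41e-02  9.99e-01  2.00e-04 -2.10e-03] 10.77
```

View pics/t9z.png

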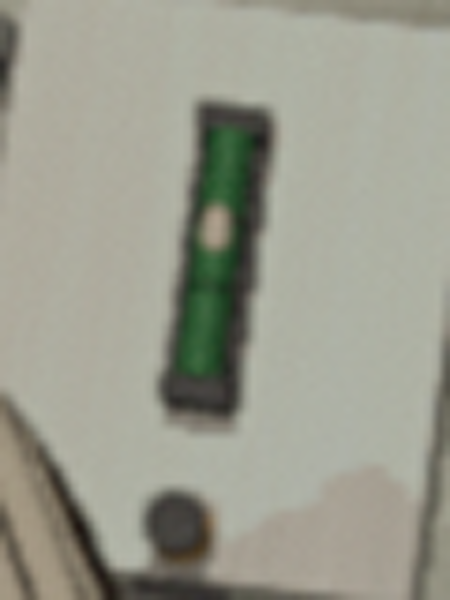

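The bubble at zoomed (214,227) is still about 7 mm hingeward of centre; the lower line is at (208,285). My rectangle-based value therefore reads about 4 mm high. I'll push about 7 mm more.

>>> {"method": "step_arm", "body": {
  "targets": "-0.5 0.002 -0.0002 0 0 0 0; -0.5 0.004 -0.0004 0 0 0 0; -0.5 0.006 -0.0005 0 0 0 0; -0.5 0.008 -0.0007 0 0 0 0; -0.5 0.01 -0.0009 0 0 0 0; -0.5 0.012 -0.001 0 0 0 0; -0.5 0.014 -0.0012 0 0 0 0; -0.5 0.014 -0.0012 0 0 0 0; -0.5 0.014 -0.0012 0 0 0 0"
}}

```text
clock: 11.52
eef_pos: [0.533, 0.2585, 0.0077]
tool_rot: [0.044, 0.999, 0.0, -0.002]
ft_force: [-7.1, 0.7, 8.1]
grip_width: 0.0284
grasp_force: 59.9
```

```bash
python3 bub.py t10.png; cat > prof.py <<'E'
from h import *
import sys
# intensity profile along vial axis (platform x) near its centre line, world plane z=.042; s=0 at a fixed ref
c0=onplane("top",[[273.3,179.5]],.042)[0]; d=np.array([np.cos(-.088),np.sin(-.088)]); n=np.array([-d[1],d[0]])
s=np.arange(-.046,.047,.001)
def prof(im):
    acc=0
    for o in (.003,.005,.007):
        X=np.c_[c0[:2]+s[:,None]*d+o*n,np.full(len(s),.042)]; uv=proj("top",X).astype(np.float32)
        acc=acc+cv2.remap(im,uv[:,0].reshape(-1,1),uv[:,1].reshape(-1,1),cv2.INTER_CUBIC)[:,0].astype(float)
    return acc/3
for f in sys.argv[1:]:
    p=prof(cv2.imread(f)); r=p[:,2]; g=p[:,1]
    print(f,"R:",' '.join(f"{int(round(k*1000))}:{int(a)}/{int(b)}" for k,a,b in zip(s,r,g))) if f==sys.argv[1] else None
    w=np.clip(r-75,0,None)*(abs(s)<.036); print(f,"bubble s",(w*s).sum()/w.sum())
E
python3 prof.py pics/t10.png pics/t9.png pics/t8.png pics/t2.png
```

```text
bubble (np.float64(0.004965876680355916), 19, (273.4152526855469, 179.21044921875, 10.34514045715332, 41.573158264160156, 7.907163143157959))
[0.5331 0.2585 0.0077] [-7.   0.5  7.4] [ 4.41e-02  9.99e-01  2.00e-04 -2.10e-03] 11.57
pics/t10.png R: -46:50/48 -45:44/42 -44:48/46 -43:60/58 -42:68/65 -41:71/68 -40:72/69 -39:72/68 -38:67/65 -37:59/65 -36:51/67 -35:45/72 -34:44/77 -33:44/83 -32:45/86 -31:47/87 -30:48/88 -29:47/87 -28:47/86 -27:49/87 -26:50/87 -25:49/86 -24:46/84 -23:43/82 -22:42/81 -21:41/81 -20:41/80 -19:41/81 -18:42/83 -17:44/84 -16:45/84 -15:46/84 -14:47/85 -13:47/86 -12:46/86 -11:45/84 -10:44/82 -9:43/78 -8:40/71 -7:37/65 -6:35/64 -5:34/68 -4:40/75 -3:49/81 -2:63/88 -1:80/96 0:98/105 1:116/114 2:126/121 3:129/125 4:134/128 5:135/130 6:136/131 7:137/131 8:136/129 9:135/129 10:128/125 11:115/116 12:101/107 13:80/92 14:61/76 15:47/65 16:38/62 17:39/70 18:41/75 19:43/79 20:45/82 21:45/83 22:45/82 23:46/82 24:47/83 25:48/83 26:47/83 27:46/82 28:44/80 29:43/79 30:42/78 31:42/79 32:44/79 33:43/79 34:42/77 35:42/78 36:44/80 37:45/82 38:45/82 39:43/81 40:43/78 41:42/77 42:46/75 43:53/73 44:60/71 45:63/67 46:63/65
pics/t10.png bubble s 0.006066033016508302
pics/t9.png bubble s 0.010914657980456079
pics/t8.png bubble s 0.01722483221476516
pics/t2.png bubble s 0.02687202572347273
```

The line minima sit at s = −6.2 and +15.8 mm (22 mm apart, as specified), so centre is s = 4.8. The bubble is at 6.0, meaning +1.2 mm. One small push, then release.

>>> {"method": "step_arm", "body": {
  "targets": "-0.5 0.0015 -0.0001 0 0 0 0; -0.5 0.003 -0.0003 0 0 0 0; -0.5 0.003 -0.0003 0 0 0 0; -0.5 0.003 -0.0003 0 0 0 0; -0.4 0.003 -0.0003 0.001 0 0 0; -0.35 0.003 -0.0003 0.001 0 0 0; -0.3 0.003 -0.0003 0.001 0 0 0; -0.2 0.003 -0.0003 0.001 0 0 0; 0 0.003 -0.0003 0.001 0 0 0; 0 0.003 -0.0003 0.001 0 0 0"
}}

```text
clock: 12.4
eef_pos: [0.5377, 0.258, 0.0079]
tool_rot: [0.045, 0.999, 0.0, 0.001]
ft_force: [-0.0, -0.2, 0.3]
grip_width: 0.0423
grasp_force: 0.0
```

```bash
python3 bub.py t11.png; python3 prof.py pics/t11.png | cut -c1-1200
```

```text
bubble (np.float64(0.00378514658246391), 20, (273.4266052246094, 179.12869262695312, 10.34514045715332, 41.73823928833008, 7.907163143157959))
[0.5375 0.2579 0.0079] [-0.4  0.2  0.8] [4.48e-02 9.99e-01 1.00e-04 6.00e-04] 12.45
pics/t11.png R: -46:50/48 -45:43/40 -44:48/44 -43:60/55 -42:68/63 -41:71/66 -40:71/67 -39:71/66 -38:68/65 -37:61/66 -36:54/68 -35:48/73 -34:45/78 -33:45/84 -32:46/86 -31:47/86 -30:48/87 -29:49/88 -28:49/88 -27:50/88 -26:49/88 -25:46/86 -24:44/84 -23:43/83 -22:44/83 -21:44/83 -20:43/82 -19:42/81 -18:42/82 -17:45/83 -16:46/84 -15:48/86 -14:48/87 -13:46/86 -12:45/84 -11:44/82 -10:44/82 -9:43/79 -8:39/71 -7:34/64 -6:36/64 -5:42/70 -4:54/81 -3:70/89 -2:87/98 -1:104/108 0:116/116 1:126/123 2:130/126 3:130/126 4:133/128 5:135/130 6:137/131 7:139/132 8:134/130 9:127/124 10:115/115 11:95/103 12:76/91 13:56/77 14:43/66 15:36/60 16:32/61 17:36/69 18:40/75 19:43/80 20:45/83 21:47/84 22:48/85 23:48/85 24:47/85 25:46/83 26:46/83 27:46/82 28:45/81 29:45/80 30:43/78 31:40/77 32:39/76 33:40/77 34:42/79 35:43/79 36:43/79 37:43/79 38:41/80 39:39/79 40:39/77 41:40/76 42:45/75 43:52/73 44:60/71 45:64/67 46:64/64
pics/t11.png bubble s 0.004858433734939805
```

Bubble is centred, +0.2 mm, after release. Now retreat.

>>> {"method": "step_arm", "body": {
  "targets": "0.2 0 0 0 0 0 0; 0.2 0 0 0 0 0 0; 0.2 0 0 0.01 0 0 0; 0.2 0 0 0.03 0 0 0; 0.2 0 0 0.07 0 0 0; 0.2 0 0 0.12 0 0 0; 0.2 -0.03 0 0.18 0 0 0; 0.2 -0.08 0 0.24 0 0 0; 0.2 -0.1 0 0.25 0 0 0; 0.2 -0.1 0 0.25 0 0 0"
}}

```text
clock: 13.28
eef_pos: [0.4867, 0.2589, 0.1367]
tool_rot: [0.044, 0.999, 0.002, 0.002]
ft_force: [0.6, -0.3, 0.8]
grip_width: 0.0511
grasp_force: 0.0
```

```bash
python3 bub.py t12.png; python3 prof.py pics/t11.png pics/t12.png | grep "bubble s"; python3 - <<'E'
import cv2
t=cv2.imread("pics/t12.png"); cv2.imwrite("pics/t12z.png",cv2.resize(t[130:310,170:450],(800,514),interpolation=cv2.INTER_CUBIC))
E
```

```text
bubble (np.float64(0.00378514658246391), 20, (273.4266052246094, 179.12869262695312, 10.34514045715332, 41.73823928833008, 7.907163143157959))
[0.487  0.2585 0.1348] [ 0.9  0.8 -0.2] [4.41e-02 9.99e-01 9.00e-04 1.70e-03] 13.33
pics/t11.png bubble s 0.004858433734939805
pics/t12.png bubble s 0.004881638846737526
```

View pics/t12z.png

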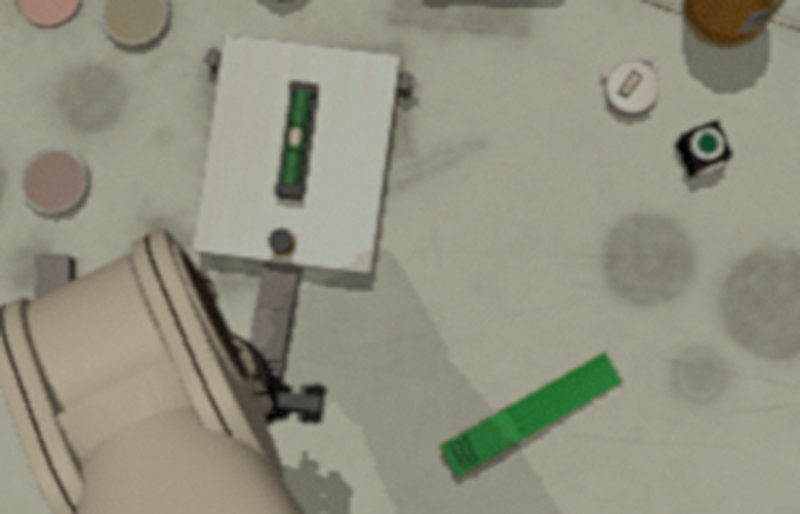

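The wedge lies under the foot at zoomed (275,310), and the bubble at (295,136) is between the lines and unchanged since release. The gripper is clear and the other things haven't moved, so I'm handing in.

```bash
python3 -c "
from workcell import bot
print(bot.job_done())"
```

```text
the job is handed in; nothing more can be done
None
```

The job is handed in: the wedge lies under the front screw foot carrying the plate, the bubble measured about 0.2 mm from centre after release, and the gripper is clear; no verdict was returned.

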